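# Make up a bushing stack on the rod stand

## Task

Make up the stack on the stand's horizontal threaded rod: slide the black rubber bushing on first, right up against the blue collar, then the yellow spacer up against the bushing, and last push the red cap fully onto the rod end so that it closes up against the spacer. Let go of everything, and do not knock the carton, wrench or jar out of place.

Things in the scene. Friction and masses are not known exactly. Their poses are not given: they have to be found in the camera images.
- stand: Fixed stand: dark steel base plate 130 x 170 x 12 mm, upright blue post 60 wide along x, top 134 high, with a blue collar (44 dia.) from which a level steel threaded rod, 20 dia., 106 long, stands out. Origin on the table under the collar's face; y points along the rod to its free end. Rod axis 115 above the table. The thread is only a look: parts slide on without turning. Yaw within 17 deg.
- rod_root (a point): Centre of the collar's face, where the rod begins, on the rod axis (axes as the stand's). The bushing's centre is 20 mm from it along the rod when seated, then the spacer's 56, then the cap's 95.
- rod_tip (a point): Centre of the rod's free end, on its axis, 106 mm from rod_root. The last 5 mm of the rod taper to 13 diameter. 34 mm of rod stick out beyond the seated spacer.
- trough: Fixed wooden tray 130 x 260 mm, 8 thick, long along its y, with two rails 5 high along y (inner faces 17 from the middle) that keep the round parts from rolling. Origin under its middle, on the table. The parts lie one behind another along it, about 75 mm apart, in any order. Yaw within 17 deg.
- bushing: Black rubber bushing, a rigid tube 40 mm long with a bore through it. Outside dia. 60, bore dia. 29 (4.5 play all round on the rod). Origin on the bore axis at mid-length, y along the bore. Starts in the trough, bore level along the trough's y, origin 38 above the table. 0.07 to 0.2 kg.
- spacer: Yellow plastic spacer, a rigid tube 32 mm long with a bore through it. Outside dia. 60, bore dia. 29 (4.5 play all round on the rod). Origin on the bore axis at mid-length, y along the bore. Starts in the trough, bore level along the trough's y, origin 38 above the table. 0.07 to 0.2 kg.
- cap: Red end cap 46 mm long with a blind bore 38 deep; closed end (black disc) at its +y, open end at -y, which must face the collar and already faces the stand's side. Home, its rim meets the spacer. Outside dia. 60, bore dia. 29 (4.5 play all round on the rod). Origin on the bore axis at mid-length, y along the bore. Starts in the trough, bore level along the trough's y, origin 38 above the table. 0.07 to 0.2 kg.
- carton: Bystander: closed cardboard carton, brown and orange, 90 x 130 x 80 mm high; origin under its middle.
- wrench: Bystander: steel open-end wrench 170 mm long, lying flat along its x axis; origin under its middle.
- jar: Bystander: amber glass jar with white lid, 64 mm diameter, 90 high; origin under its middle.
Things that resemble listed ones, but are neither listed nor needed, are in the scene too. There is more than one size of the bushing; the one meant has the size given above. Of the things shaped like the spacer, the yellow one is meant.

How it is judged:
By the outcome, as a careful person would: the job done as asked, in the order asked, and still so for the second after the job is handed in, with the robot touching nothing.
It also fails if it takes over 69 s, if anything falls off the work surface, if the arm or the gripper's body presses on something with over 40 N, if the wrist force passes 120 N, or if a joint passes its speed limit or range.

## Robot

A 7-joint arm with a two-finger parallel gripper is mounted at the origin on the work surface. World frame = base frame: x ahead of the robot, y to its left, z up, the work surface at z = 0. Lengths are in m, angles in rad, forces in N, time in s.
With the tool pointing down it reaches from about 0.425 to 0.95 m from the base axis. Payload 4.7 kg.
Tool frame: the origin (TCP) lies midway between the tips of the shut fingers; the grasp point (between the pads) lies 19 mm behind it (hold_point_z is the distance from the TCP to the grasp point, in m); z points along the fingers, y is the direction in which the jaws open and shut (so a half turn about z gives the same grasp; the last joint's range is limited). The gripper opens to 87 mm and grips with 3 to 60 N. Pads are 19 mm wide; open, the fingers measure 117 mm over their backs; the gripper's body (75 mm by 190 mm) begins 51 mm behind the grasp point.
Start: joints at [-1.328, 0.469, -0.049, 1.532, 0.024, 1.141, -0.082], TCP at [0.181, 0.65, 0.223] pointing down, gripper open.
Joint ranges: [-2.59, 2.59], [-0.33, 1.99], [-1.39, 1.29], [0.1, 2.45], [-1.04, 4.18], [0.21, 1.99], [-2.66, 2.66]. Speed limits (rad/s): [2.57, 2.57, 3.14, 3.14, 3.14, 3.14, 3.14].

## Interface

Orientations are given as [roll, pitch, yaw] about the fixed x, y, z axes, in that order (R = Rz(yaw) Ry(pitch) Rx(roll)).
In Python, from rig import * gives the robot as it stands.
- The arm moves only by the shell command python3 -m crank 'ROWS' [FORCE]. ROWS is JSON, a list of rows, each a list of 3 entries, a list of its own where there are three numbers: the shift along the tool's x, y, z each as a share of 0.5 m, from -1 to 1, then the turn, a rotation vector about the tool's x, y, z each as a share of pi/2 rad, from -1 to 1, then the opening, from 0 (shut) to 1 (fully open). A call has 1 to 12 rows; each row is the pose to reach, as a shift and turn from the pose measured when the call began, along the tool's axes at that moment; what a row does not reach only later rows make up. A row lasts 1/12 s, in which the tool goes at most 41.7 mm and 7.16 degrees, less where a joint would pass 70% of its speed; a pose out of reach is approached as far as the arm can. A call with a number of a shift or a turn outside -1 to 1 is refused whole. A call with a gripper value outside its range is refused whole. The fingers move at their own pace and stop on an object; FORCE is the grip in N (left out, the last holds). Time passes only in rows, so rows that repeat a pose let the fingers close. It gives the time, the measured TCP pose, the force and the opening at its end, in the units of the state.
- state(): the state, without advancing time (a new reading comes with each control period).
- grab_frame(name): name is "side" or "top" or "wrist"; returns a dict with "color" (480x640x3 uint8, red, green, blue), "range_z" (480x640 float32, m along the optical axis (not along the pixel's ray), 0 where there is no reading), "fx", "fy", "cx", "cy" (pixels), "T" (4x4, takes a point from camera to world coordinates). Camera axes: x right, y down, z forward; pixel columns grow to the right and rows downward; lengths in m; the calibration is good to about 2 mm. A picture is of the moment at which its call begins.
- job_done(): hands the job in, once; it reports no verdict.
The state is a dict: "clock": time; "qpos": joint angles; "qvel": joint speeds; "effort": joint torques, N m; "ee_pos": TCP position; "tcp_rot": TCP orientation; "wrist_force": force on the tool from outside, world axes, zero at the start; "wrist_torque": the same for the moment, N m; "opening": finger opening in m.
Only numpy, scipy, OpenCV 4.12 (cv2) and the standard library are available. Lean on these libraries where they do the work, as an engineer would, in place of code of your own. Each camera call takes 0.05 s, during which the arm holds its last target.

## Working session

There is one attempt and no reset: what is moved stays moved. The work goes in short steps, Python scripts to look and compute and a shell command to move; the robot and the scene stay as the last step left them, time stands still between calls to the robot, and variables do not carry over. Pictures are saved under pics/ and viewed, and the job is handed in when it is done.

```bash
ls; mkdir -p pics; python3 - <<'E'
from rig import *
import cv2,numpy as np
print(state())
for n in ("side","top"):
    f=grab_frame(n); cv2.imwrite(f"pics/{n}0.png",f["color"][:,:,::-1]); np.savez(f"pics/{n}0.npz",**f)
    print(n,f["fx"],f["cx"],f["cy"],np.round(f["T"],3).tolist())
E
```

```text
pics
{'clock': 0.0, 'qpos': array([-1.32789523,  0.46948314, -0.04860105,  1.53371489,  0.02411279,
        1.14096373, -0.08229499]), 'qvel': array([-0.00089162,  0.00183122, -0.00031497,  0.000694  , -0.00118251,
       -0.00147059,  0.00028119]), 'effort': array([ 5.28152286e-04, -5.07976735e+01, -8.03533942e-02, -2.36155397e+01,
       -6.13430631e-02,  3.78749985e-02,  1.61875137e-04]), 'ee_pos': array([0.1810434 , 0.64964237, 0.22146245]), 'tcp_rot': array([-3.13961136e+00,  8.07348398e-05,  2.86983952e+00]), 'wrist_force': array([-0.66937022, -0.35723532,  0.10091194]), 'wrist_torque': array([-0.0027685 ,  0.04095291, -0.03511662]), 'opening': 0.08719177000538111}
side 462.20758951435647 320.3685184700556 235.20141652703322 [[-0.946, -0.214, 0.242, 0.336], [-0.323, 0.573, -0.753, 0.558], [0.023, -0.791, -0.612, 0.561], [0.0, 0.0, 0.0, 1.0]]
top 523.2453346328325 321.2820424408943 230.12541123827995 [[-0.029, -0.997, 0.071, 0.438], [-0.999, 0.028, -0.015, -0.012], [0.013, -0.071, -0.997, 1.217], [0.0, 0.0, 0.0, 1.0]]
```

View pics/side0.png

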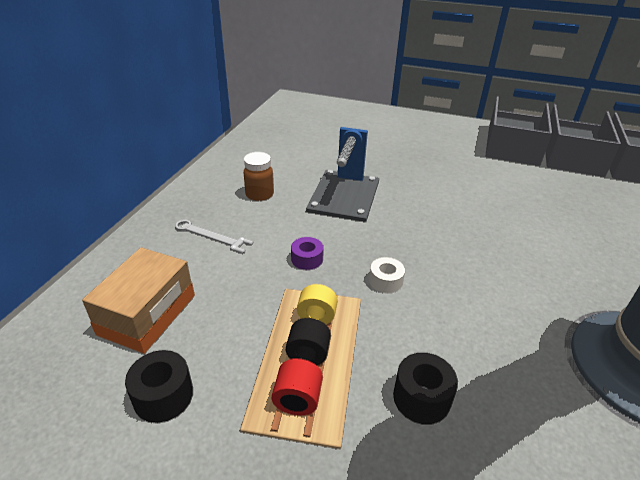

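View pics/top0.png

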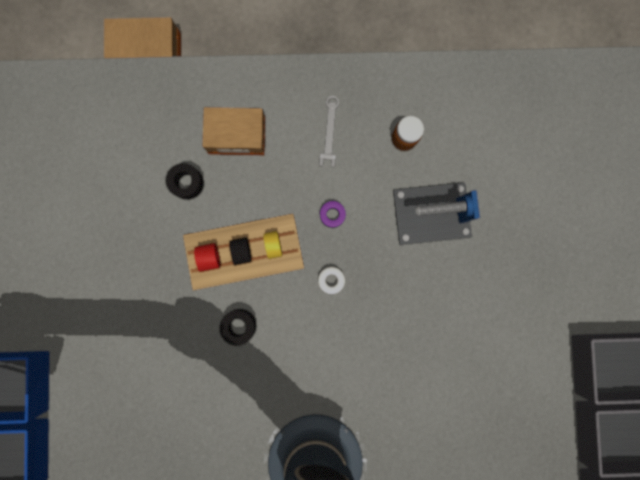

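The side view shows the tray holding yellow (318,303), black (308,341) and red (298,387). Two larger black rings lie on the table at (160,385) and (425,387), with purple (307,252) and white (386,273) rings. The stand is at (345,170), and its rod points towards the tray. Next I'll measure these and enlarge a crop.

```bash
cat > h.py <<'E'
import numpy as np,cv2
def world(f):
    z=f["range_z"].astype(float); v,u=np.mgrid[0:480,0:640]
    P=np.stack([(u-f["cx"])/f["fx"]*z,(v-f["cy"])/f["fy"]*z,z,np.ones_like(z)],-1)
    return (P@np.array(f["T"]).T)[...,:3]
def masks(f):
    c=cv2.cvtColor(f["color"],cv2.COLOR_RGB2HSV).astype(int); H,S,V=c[...,0],c[...,1],c[...,2]
    return dict(red=((H<6)|(H>174))&(S>180)&(V>60),yellow=(H>22)&(H<32)&(S>150)&(V>60),black=(V<60),blue=(H>100)&(H<120)&(S>150),
      wood=(H>8)&(H<22)&(S>60)&(V>100))
def ray(f,u,v,z):
    T=np.array(f["T"]);d=T[:3,:3]@np.array([(u-f["cx"])/f["fx"],(v-f["cy"])/f["fy"],1]);o=T[:3,3]
    return o+d*(z-o[2])/d[2]
E
python3 - <<'E'
from h import *
for n in("side","top"):
    f=dict(np.load(f"pics/{n}0.npz"));W=world(f);m=masks(f)
    for k in m:
        mm=m[k].astype(np.uint8)
        cs,_=cv2.findContours(mm,cv2.RETR_EXTERNAL,cv2.CHAIN_APPROX_NONE)
        for c in cs:
            if cv2.contourArea(c)<80: continue
            q=np.zeros((480,640),np.uint8);cv2.drawContours(q,[c],-1,1,-1)
            P=W[(q>0)&(mm>0)&(f["range_z"]>0)]
            if len(P)<50 or P[:,1].max()>.5 or P[:,0].max()>.75: continue
            r=cv2.minAreaRect(c)
            print(n,k,np.round(r[0]),np.round(r[1]),round(r[2]),"min",P.min(0).round(3),"max",P.max(0).round(3))
f=dict(np.load("pics/side0.npz"));c=f["color"][:,:,::-1]
a=cv2.resize(c[270:450,110:470],None,fx=2.2,fy=2.2,interpolation=cv2.INTER_CUBIC);cv2.imwrite("pics/crop1.png",a)
# rod: points in both views with z .1-.13 near stand
for n in("side","top"):
    f=dict(np.load(f"pics/{n}0.npz"));W=world(f)
    s=(W[...,2]>.095)&(W[...,2]<.16)&(W[...,1]<-.1)&(W[...,1]>-.4)&(W[...,0]>.35)&(W[...,0]<.6)
    P=W[s];b=np.arange(-.36,-.1,.01)
    for lo in b:
        Q=P[(P[:,1]>=lo)&(P[:,1]<lo+.01)]
        if len(Q)>3: print(n,round(lo,3),len(Q),Q.min(0).round(4),np.median(Q,0).round(4),Q.max(0).round(4))
E
```

```text
side red [297. 386.] [46. 56.] 11 min [0.436 0.172 0.01 ] max [0.501 0.257 0.07 ]
side yellow [317. 303.] [37. 36.] 14 min [0.461 0.063 0.015] max [0.521 0.104 0.068]
side black [294. 403.] [16. 27.] 90 min [0.447 0.248 0.019] max [0.481 0.255 0.056]
side black [425. 389.] [62. 71.] 13 min [ 0.272  0.127 -0.002] max [0.351 0.205 0.054]
side black [159. 386.] [70. 65.] 76 min [0.603 0.243 0.   ] max [0.68  0.32  0.054]
side black [620. 358.] [77. 29.] 57 min [ 0.033 -0.057  0.011] max [0.074 0.066 0.062]
side black [596. 379.] [118.  31.] 58 min [ 0.031 -0.061 -0.005] max [0.116 0.103 0.009]
side black [308. 340.] [41. 44.] 14 min [0.448 0.132 0.014] max [0.509 0.181 0.069]
side black [630. 318.] [64. 18.] 90 min [ 0.049 -0.025  0.068] max [0.065 0.042 0.131]
side black [335. 215.] [60.  4.] 10 min [ 0.487 -0.21  -0.001] max [ 0.615 -0.195  0.01 ]
side black [331. 190.] [21. 31.] 11 min [ 0.571 -0.352  0.008] max [ 0.623 -0.225  0.014]
side black [589. 124.] [60. 26.] 9 min [-0.068 -1.015 -0.024] max [ 0.09  -0.623  0.087]
side black [523. 121.] [25. 49.] 82 min [ 0.106 -1.013 -0.012]
[... 3722 characters left out ...]
997  0.1138] [ 0.5543 -0.2949  0.1243] [ 0.5633 -0.2902  0.1298]
top -0.29 44 [ 0.5446 -0.2896  0.1172] [ 0.554  -0.2853  0.1232] [ 0.564  -0.2804  0.1305]
top -0.28 43 [ 0.5444 -0.2798  0.1182] [ 0.5526 -0.2752  0.1245] [ 0.5616 -0.2705  0.13  ]
top -0.27 49 [ 0.543  -0.2696  0.1156] [ 0.5528 -0.2649  0.124 ] [ 0.5622 -0.2601  0.1283]
top -0.26 40 [ 0.5429 -0.2599  0.1129] [ 0.551  -0.2552  0.1244] [ 0.563  -0.2511  0.1287]
top -0.25 49 [ 0.5413 -0.2499  0.1156] [ 0.5507 -0.2456  0.1237] [ 0.5606 -0.2403  0.1298]
top -0.24 44 [ 0.5413 -0.2395  0.1135] [ 0.5496 -0.235   0.1239] [ 0.561  -0.2308  0.1322]
top -0.23 8 [ 0.5439 -0.2299  0.118 ] [ 0.551  -0.2295  0.1207] [ 0.5568 -0.2283  0.1237]
```

View pics/crop1.png

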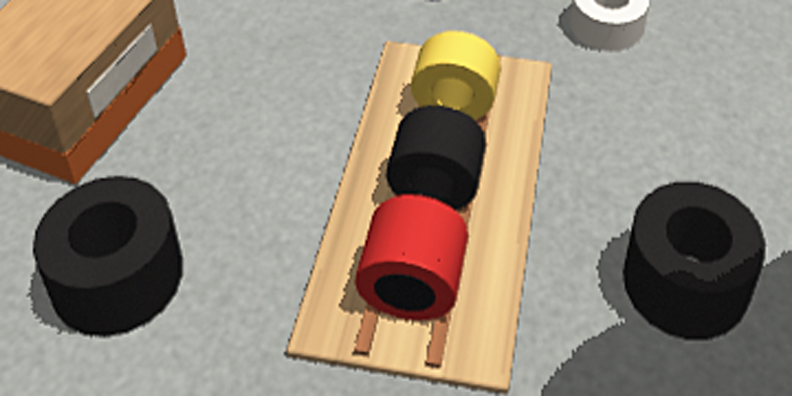

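The enlarged crop shows three black rings: the tray one at crop (440,155) and two loose ones at (110,240) and (695,250). The tray one measures about 61 mm in diameter by 43 mm, so it is the 60 mm bushing. The loose ones are about 86 mm across. The yellow ring in the tray is the spacer, not the purple or white ones. Now the precise poses.

```bash
cat >> h.py <<'E'
from scipy.spatial.transform import Rotation as Ro
def rel(pos,yaw,s=None):
    if s is None:
        from rig import state; s=state()
    R0=Ro.from_euler('xyz',s["tcp_rot"]);R1=Ro.from_euler('xyz',[np.pi,0,yaw])
    d=R0.inv().apply(np.array(pos)-s["ee_pos"])/.5; t=(R0.inv()*R1).as_rotvec()/(np.pi/2)
    print("shift",d.round(4),"turn",t.round(4),"rows",round(max(np.linalg.norm(d)*.5/.0417,np.linalg.norm(t)*90/7.16),1),"ee",s["ee_pos"].round(4),"rpy",s["tcp_rot"].round(3),"F",s["wrist_force"].round(1),"op",round(s["opening"],4),"t",round(s["clock"],2))
E
python3 - <<'E'
from h import *
f=dict(np.load("pics/top0.npz"));W=world(f);m=masks(f)
def big(mm,near):
    cs,_=cv2.findContours(mm.astype(np.uint8),cv2.RETR_EXTERNAL,cv2.CHAIN_APPROX_NONE)
    return min([c for c in cs if cv2.contourArea(c)>80],key=lambda c:np.hypot(*(c[:,0].mean(0)-near)))
def rect(c,z):
    P=np.array([ray(f,u,v,z)[:2] for u,v in c[:,0]],np.float32);return cv2.minAreaRect(P)
print("tray",rect(big(m["wood"],(243,251)),.008))
for k,n in(("red",(207,257)),("black",(240,250)),("yellow",(272,245))):
    c=big(m[k],n);print(k,rect(c,.045))
    q=np.zeros((480,640),np.uint8);cv2.drawContours(q,[c],-1,1,-1);P=W[(q>0)]
    P=P[P[:,2]>.055];print("  top pts",P.mean(0).round(4),cv2.minAreaRect(P[:,:2].astype(np.float32)))
# rod fit
for n in("side","top"):
    f=dict(np.load(f"pics/{n}0.npz"));W=world(f)
    P=W[(W[...,2]>.105)&(W[...,1]<-.24)&(W[...,1]>-.325)&(W[...,0]>.53)&(W[...,0]<.58)]
    if n=="side":P=P[P[:,2]>.121]
    A=np.polyfit(P[:,1]+.28,P[:,0],1);print(n,"x at y=-.28",A[1],"yaw",-np.arctan(A[0]))
rel([.478,.152,.22],1.74)
E
```

```text
tray ((0.47968214750289917, 0.15169090032577515), (0.1313391476869583, 0.2612382471561432), 9.476956367492676)
red ((0.4678587317466736, 0.22784490883350372), (0.05581899732351303, 0.05034133791923523), 12.232187271118164)
  top pts [0.4666 0.2239 0.0725] ((0.46678054332733154, 0.11973550170660019), (0.26377469301223755, 0.056819651275873184), 89.65348052978516)
black ((0.48044392466545105, 0.15292036533355713), (0.055333707481622696, 0.04230368509888649), 9.67358684539795)
  top pts [0.4784 0.1507 0.0684] ((0.47261354327201843, 0.08015979826450348), (0.1895008087158203, 0.05438609793782234), 85.19144439697266)
yellow ((0.49139130115509033, 0.08101893961429596), (0.05457858741283417, 0.03285524249076843), 10.045943260192871)
  top pts [0.49   0.0795 0.0654] ((0.49009573459625244, 0.07985091954469681), (0.05226638540625572, 0.03130582347512245), 9.959321022033691)
side x at y=-.28 0.5546385061329548 yaw 0.0769784058585105
top x at y=-.28 0.553342123456861 yaw 0.07333765131191185
shift [-0.8392 -0.7995  0.0047] turn [-9.000e-04  7.000e-04  7.193e-01] rows 13.9 ee [0.1811 0.6497 0.2216] rpy [-3.14  0.    2.87] F [ 0.7 -0.3  0.4] op 0.087 t 0.1
```

```bash
python3 -m crank '[[[-0.84,-0.8,0.0],[0,0,0.72],1],[[-0.84,-0.8,0.0],[0,0,0.72],1],[[-0.84,-0.8,0.0],[0,0,0.72],1],[[-0.84,-0.8,0.0],[0,0,0.72],1],[[-0.84,-0.8,0.0],[0,0,0.72],1],[[-0.84,-0.8,0.0],[0,0,0.72],1],[[-0.84,-0.8,0.0],[0,0,0.72],1],[[-0.84,-0.8,0.0],[0,0,0.72],1],[[-0.84,-0.8,0.0],[0,0,0.72],1],[[-0.84,-0.8,0.0],[0,0,0.72],1],[[-0.84,-0.8,0.0],[0,0,0.72],1],[[-0.84,-0.8,0.0],[0,0,0.72],1]]' 30; python3 -c "
from h import *
rel([.479,.151,.20],1.739)"
```

```text
clock: 1.1
ee_pos: [0.4374, 0.2188, 0.2223]
tcp_rot: [-3.141, 0.001, 1.739]
wrist_force: [0.6, 1.5, -0.2]
opening: 0.0873
shift [-0.1475  0.0593  0.0448] turn [-0.0006  0.0009  0.0001] rows 2.0 ee [0.4374 0.2188 0.2223] rpy [-3.141e+00  1.000e-03  1.739e+00] F [ 0.6  1.5 -0.2] op 0.0873 t 1.1
```

```bash
python3 -m crank '[[[-0.148,0.059,0.045],[0,0,0],1],[[-0.148,0.059,0.045],[0,0,0],1],[[-0.148,0.059,0.045],[0,0,0],1],[[-0.148,0.059,0.045],[0,0,0],1],[[-0.148,0.059,0.045],[0,0,0],1]]' ; python3 - <<'E'
from h import *
from rig import *
f=grab_frame("wrist"); cv2.imwrite("pics/w1.png",f["color"][:,:,::-1]); np.savez("pics/w1.npz",**f)
print(np.round(f["T"],3))
rel([.479,.151,.019],1.739)
m=masks(f);W=world(f)
for k in("red","yellow","black"):
    cs,_=cv2.findContours(m[k].astype(np.uint8),cv2.RETR_EXTERNAL,cv2.CHAIN_APPROX_NONE)
    for c in cs:
        if cv2.contourArea(c)<1500: continue
        q=np.zeros((480,640),np.uint8);cv2.drawContours(q,[c],-1,1,-1);P=W[(q>0)&(f["range_z"]>0)&(W[...,2]>.05)]
        if len(P)<100: continue
        print(k,cv2.minAreaRect(c),P.mean(0).round(4),cv2.minAreaRect(P[:,:2].astype(np.float32)))
E
```

```text
clock: 1.52
ee_pos: [0.4785, 0.1512, 0.1996]
tcp_rot: [-3.14, 0.001, 1.739]
wrist_force: [-0.9, 1.1, -0.3]
opening: 0.0869
[[ 0.986  0.161  0.044  0.466]
 [ 0.167 -0.946 -0.279  0.228]
 [-0.003  0.282 -0.959  0.362]
 [ 0.     0.     0.     1.   ]]
shift [-0.0021  0.0015  0.3616] turn [-0.0009  0.0005  0.0014] rows 4.3 ee [0.4783 0.1521 0.1998] rpy [-3.140e+00  1.000e-03  1.741e+00] F [-0.6  0.4  0.1] op 0.0875 t 1.57
yellow ((322.0, 303.0), (52.0, 60.0), 90.0) [0.4914 0.0857 0.063 ] ((0.4921618103981018, 0.0829770490527153), (0.054700255393981934, 0.03165167570114136), 8.861992835998535)
black ((545.5, 352.0), (96.0, 187.0), 90.0) [0.5286 0.1885 0.2866] ((0.5352178812026978, 0.17546838521957397), (0.025589730590581894, 0.048802148550748825), 9.640972137451172)
black ((319.5, 389.49993896484375), (178.99996948242188, 638.9998779296875), 90.0) [0.4611 0.1737 0.303 ] ((0.4634881615638733, 0.15936405956745148), (0.14870193600654602, 0.04855358600616455), 3.2864162921905518)
black ((195.9527587890625, 310.7710876464844), (44.35182571411133, 63.568389892578125), 87.79740142822266) [0.4304 0.1514 0.2233] ((0.4322819709777832, 0.14841245114803314), (0.009892961010336876, 0.02165208011865616), 45.096534729003906)
black ((143.86593627929688, 188.71609497070312), (83.57439422607422, 99.13226318359375), 38.1572265625) [0.3191 0.1481 0.0525] ((0.3196607232093811, 0.16315799951553345), (0.0752858892083168, 0.0599512904882431), 75.30024719238281)
```

View pics/w1.png

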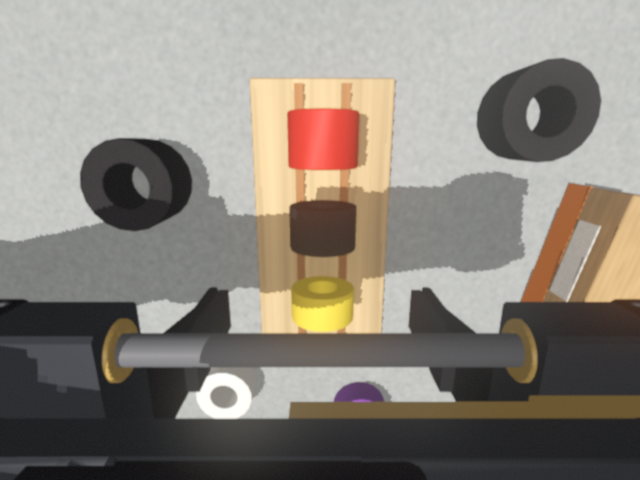

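The wrist view shows the bushing at (322,228) and centred between the fingertips at about u=215 and 425, with red above it and yellow below. I'll check its extent along the tray.

```bash
python3 - <<'E'
from h import *
f=dict(np.load("pics/w1.npz"));W=world(f)
for n,(a,b) in dict(red=(95,185),black=(190,265),yellow=(265,330)).items():
    P=W[a:b,280:365].reshape(-1,3);P=P[(P[:,2]>.06)&(P[:,2]<.08)]
    r=cv2.minAreaRect(P[:,:2].astype(np.float32));print(n,r,P[:,2].max())
E
```

```text
red ((0.4676802456378937, 0.22893603146076202), (0.04412582144141197, 0.04594931751489639), 9.546700477600098) 0.07100943806233806
black ((0.4799380302429199, 0.15508274734020233), (0.04380274936556816, 0.040135614573955536), 9.239137649536133) 0.0706312847295848
yellow ((0.49196314811706543, 0.08245337754487991), (0.04357180744409561, 0.0321771502494812), 9.532125473022461) 0.0705141379578616
```

```bash
python3 -c "
from h import *
rel([.480,.154,.020],1.738)"
```

```text
shift [0.0034 0.0045 0.3596] turn [-0.0009  0.0005  0.0021] rows 4.3 ee [0.4783 0.1521 0.1998] rpy [-3.140e+00  1.000e-03  1.741e+00] F [-0.6  0.4  0.1] op 0.0875 t 1.57
```

```bash
python3 -m crank '[[[0.0034,0.0045,0.1],[0,0,0],1],[[0.0034,0.0045,0.18],[0,0,0],1],[[0.0034,0.0045,0.25],[0,0,0],1],[[0.0034,0.0045,0.3],[0,0,0],1],[[0.0034,0.0045,0.34],[0,0,0],1],[[0.0034,0.0045,0.36],[0,0,0],1],[[0.0034,0.0045,0.36],[0,0,0],1],[[0.0034,0.0045,0.36],[0,0,0],0.6],[[0.0034,0.0045,0.36],[0,0,0],0.6],[[0.0034,0.0045,0.36],[0,0,0],0.6],[[0.0034,0.0045,0.36],[0,0,0],0.6],[[0.0034,0.0045,0.36],[0,0,0],0.6]]' 30; python3 -c "
from h import *
rel([.480,.154,.020],1.738)"
```

```text
clock: 2.57
ee_pos: [0.4806, 0.1543, 0.0208]
tcp_rot: [3.141, 0.0, 1.741]
wrist_force: [-0.7, -0.0, 0.1]
opening: 0.0617
shift [-0.0005 -0.0013  0.0015] turn [0.0003 0.     0.0021] rows 0.0 ee [0.4806 0.1543 0.0208] rpy [3.141 0.    1.741] F [-0.7 -0.   0.1] op 0.0617 t 2.57
```

```bash
python3 -m crank '[[[0,0,0],[0,0,0],0.4],[[0,0,0],[0,0,0],0.4],[[0,0,0],[0,0,0],0.4],[[0,0,0],[0,0,0],0.4],[[0,0,0],[0,0,0],0.4],[[0,0,-0.04],[0,0,0],0.4],[[0,0,-0.1],[0,0,0],0.4],[[0,0,-0.18],[0,0,0],0.4],[[0,0,-0.26],[0,0,0],0.4],[[0,0,-0.33],[0,0,0],0.4],[[0,0,-0.35],[0,0,0],0.4],[[0,0,-0.35],[0,0,0],0.4]]' 30; python3 - <<'E'
from h import *
from rig import *
f=grab_frame("wrist"); cv2.imwrite("pics/w2.png",f["color"][:,:,::-1])
f=grab_frame("side"); cv2.imwrite("pics/s2.png",f["color"][:,:,::-1]);np.savez("pics/s2.npz",**f)
rel([.480,.154,.19],1.645)
E
```

```text
clock: 3.57
ee_pos: [0.4824, 0.155, 0.1987]
tcp_rot: [3.135, -0.002, 1.741]
wrist_force: [0.2, 0.1, -2.4]
opening: 0.0581
shift [-0.0005  0.0007  0.0094] turn [-0.0008  0.0002  0.0615] rows 0.8 ee [0.4796 0.1542 0.1947] rpy [-3.14   0.     1.742] F [-0.7  0.8 -1.4] op 0.058 t 3.67
```

View pics/s2.png

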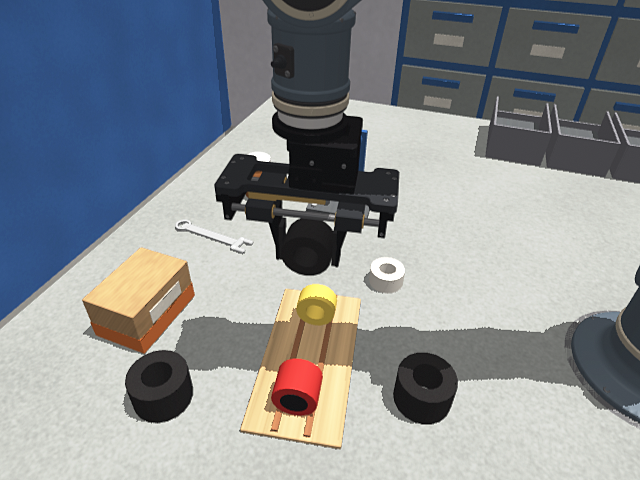

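View pics/w2.png

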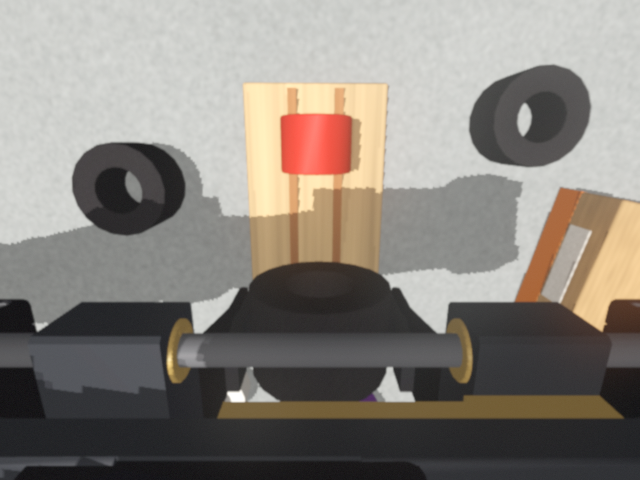

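The bushing is held, with its round end facing the side camera at (310,247). Next I'll move it to a point in line with the rod, 44 mm off its tip.

```bash
cat >> h.py <<'E'
ROOT=np.array([.5579,-.332]);SY=.075
def rodp(s,z,dx=0): 
    u=np.array([-np.sin(SY),np.cos(SY)]);n=np.array([np.cos(SY),np.sin(SY)])
    return [*(ROOT+s*u+dx*n),z]
SYT=SY+np.pi/2
E
python3 -c "
from h import *
print(rodp(.15,.19));rel(rodp(.15,.19),SYT)"
```

```text
[np.float64(0.5466605439090886), np.float64(-0.1824216772831689), 0.19]
shift [-0.6862  0.0177  0.0096] turn [-0.0008  0.0002  0.061 ] rows 8.2 ee [0.4796 0.1542 0.1947] rpy [-3.14   0.     1.742] F [-0.7  0.8 -1.4] op 0.058 t 3.67
```

```bash
python3 -m crank '[[[-0.04,0.001,0],[0,0,0.005],0.4],[[-0.1,0.003,0],[0,0,0.01],0.4],[[-0.17,0.005,0],[0,0,0.015],0.4],[[-0.25,0.007,0],[0,0,0.02],0.4],[[-0.33,0.009,0],[0,0,0.03],0.4],[[-0.41,0.011,0.002],[0,0,0.04],0.4],[[-0.49,0.013,0.004],[0,0,0.05],0.4],[[-0.56,0.015,0.006],[0,0,0.061],0.4],[[-0.62,0.017,0.01],[0,0,0.061],0.4],[[-0.665,0.018,0.01],[0,0,0.061],0.4],[[-0.686,0.018,0.01],[0,0,0.061],0.4],[[-0.686,0.018,0.01],[0,0,0.061],0.4]]' 30; python3 -c "
from h import *
rel(rodp(.15,.0976),SYT)"
```

```text
clock: 4.67
ee_pos: [0.5453, -0.1849, 0.1875]
tcp_rot: [-3.136, 0.001, 1.641]
wrist_force: [-0.2, -0.4, -1.5]
opening: 0.0582
shift [0.0049 0.0041 0.1799] turn [-0.0035  0.0008 -0.003 ] rows 2.2 ee [ 0.5453 -0.1849  0.1875] rpy [-3.136e+00  1.000e-03  1.641e+00] F [-0.2 -0.4 -1.5] op 0.0582 t 4.67
```

```bash
python3 -m crank '[[[0.005,0.004,0.06],[0,0,0],0.4],[[0.005,0.004,0.12],[0,0,0],0.4],[[0.005,0.004,0.16],[0,0,0],0.4],[[0.005,0.004,0.18],[-0.0035,0,-0.003],0.4],[[0.005,0.004,0.18],[-0.0035,0,-0.003],0.4],[[0.005,0.004,0.18],[-0.0035,0,-0.003],0.4]]' 30; python3 - <<'E'
from h import *
from rig import *
for n in("wrist","side","top"):
    f=grab_frame(n); cv2.imwrite(f"pics/{n}3.png",f["color"][:,:,::-1]);np.savez(f"pics/{n}3.npz",**f)
    if n=="side": cv2.imwrite("pics/side3c.png",cv2.resize(f["color"][100:260,240:440,::-1],None,fx=4,fy=3.7,interpolation=cv2.INTER_CUBIC))
    if n=="top": cv2.imwrite("pics/top3c.png",cv2.resize(f["color"][150:270,340:500,::-1],None,fx=5,fy=5,interpolation=cv2.INTER_CUBIC))
rel(rodp(.15,.0976),SYT)
E
```

```text
clock: 5.17
ee_pos: [0.5459, -0.1803, 0.0965]
tcp_rot: [-3.139, -0.0, 1.648]
wrist_force: [0.0, 1.1, -1.1]
opening: 0.0583
shift [-0.0011 -0.0015  0.0017] turn [0.001  0.0009 0.0006] rows 0.0 ee [ 0.5474 -0.1818  0.0984] rpy [3.140e+00 1.000e-03 1.647e+00] F [-0.4  1.  -0.4] op 0.0583 t 5.32
```

View pics/side3c.png

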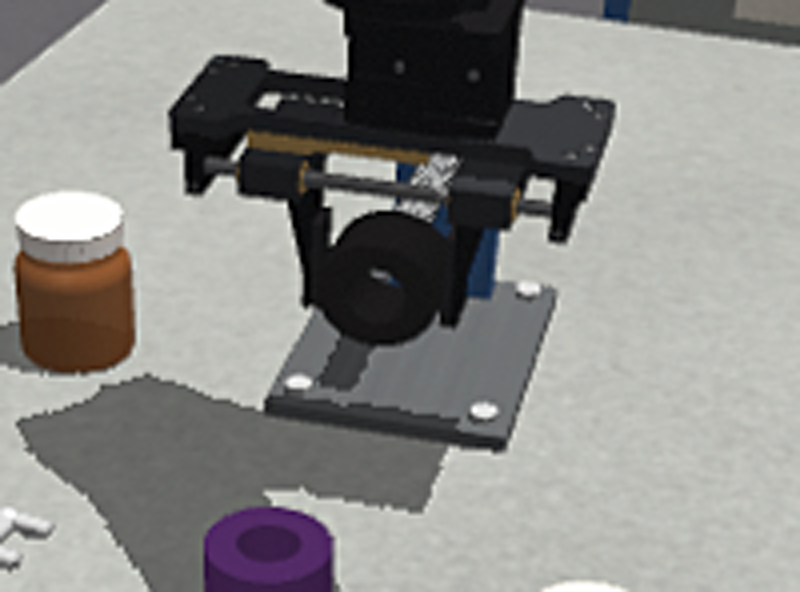

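View pics/top3c.png

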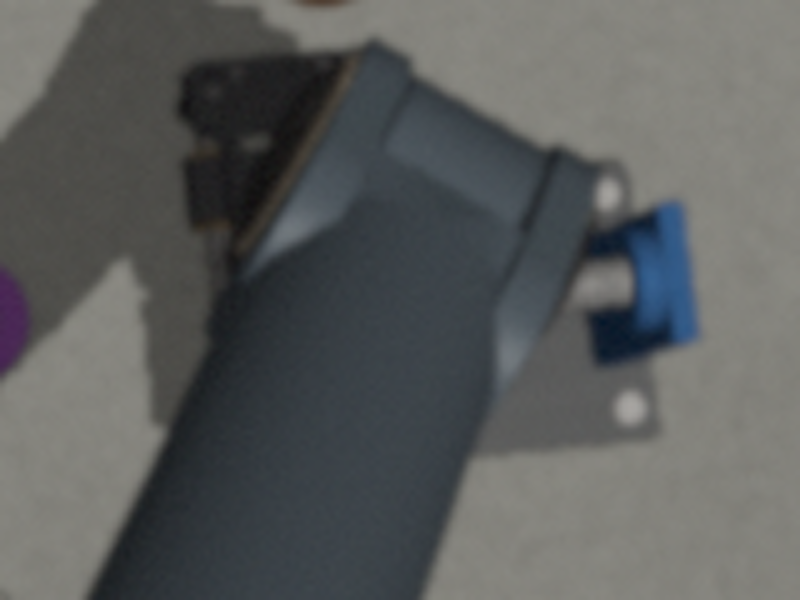

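View pics/wrist3.png

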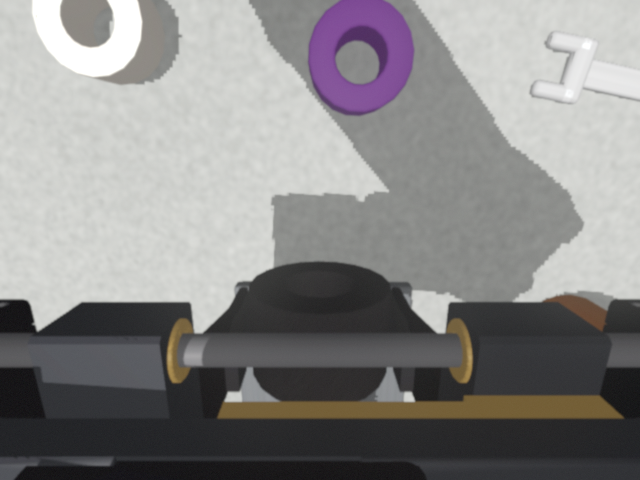

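The bushing in the side crop at (385,280) hides the rod tip, with the rod showing behind and above it at (430,185). I'll measure the bushing's centre in the side depth, the same camera that gave me the rod.

```bash
python3 - <<'E'
from h import *
f=dict(np.load("pics/side3.npz"));W=world(f)
u=np.array([-np.sin(SY),np.cos(SY),0]);n=np.array([np.cos(SY),np.sin(SY),0])
D=W-np.array([*ROOT,.115]);s=D@u;a=D@n;h=D[...,2]
dark=f["color"].max(-1)<60
m=(s>.155)&(s<.19)&(abs(a)<.045)&(abs(h)<.045)
vv,uu=np.where(m);print(uu.min(),uu.max(),vv.min(),vv.max(),m.sum())
sm=np.histogram(s[m],bins=np.arange(.155,.19,.0025));print(sm)
F=m&(s>.166)&(s<.176)
print("face a",a[F].min(),a[F].max(),"h",h[F].min(),h[F].max(), "s med",np.median(s[F]))
# circle fit on outer contour
P=np.stack([a[F],h[F]],1).astype(np.float32)
hull=cv2.convexHull((P*1e4).astype(np.int32));print(np.array(cv2.minEnclosingCircle(hull)[0])/1e4,cv2.minEnclosingCircle(hull)[1]/1e4)
H=hull[:,0]/1e4;A=np.c_[2*H,np.ones(len(H))];x=np.linalg.lstsq(A,(H**2).sum(1),rcond=None)[0];print("fit",x[:2],np.sqrt(x[2]+x[0]**2+x[1]**2))
# rod in same frame from side0
f=dict(np.load("pics/side0.npz"));W=world(f);D=W-np.array([*ROOT,.115]);s=D@u;a=D@n;h=D[...,2]
for lo in(.01,.03,.05,.07,.09,.1):
    m=(s>lo)&(s<lo+.01)&(abs(a)<.02)&(abs(h)<.02)
    A=np.c_[2*a[m],2*h[m],np.ones(m.sum())];x=np.linalg.lstsq(A,a[m]**2+h[m]**2,rcond=None)[0]
    print("rod",lo,x[:2].round(4),round(float(np.sqrt(x[2]+x[0]**2+x[1]**2)),4),a[m].min().round(4),a[m].max().round(4),h[m].max().round(4))
m=(abs(a)<.009)&(abs(h)<.009)&(s>.09)&(s<.12);print("tip s",np.histogram(s[m],bins=np.arange(.098,.115,.001)))
E
```

```text
312 359 154 193 1045
(array([ 38,  64, 220, 133,  35,  66, 323, 160,   6,   0,   0,   0,   0,
         0]), array([0.155 , 0.1575, 0.16  , 0.1625, 0.165 , 0.1675, 0.17  , 0.1725,
       0.175 , 0.1775, 0.18  , 0.1825, 0.185 , 0.1875, 0.19  ]))
face a -0.035360520789908624 0.028833929369282967 h -0.03099437793765815 0.02999639090554694 s med 0.17169892588199637
[-0.00412222 -0.00221206] 0.03381343994140625
fit [-0.00187231 -0.00127807] 0.03067292475023884
rod 0.01 [ 0.0009 -0.0002] 0.0093 -0.0088 0.0091 0.0093
rod 0.03 [ 0.0006 -0.0008] 0.0094 -0.0091 0.0094 0.009
rod 0.05 [ 0.0006 -0.0009] 0.0095 -0.0093 0.0092 0.0087
rod 0.07 [ 0.001  -0.0008] 0.0098 -0.009 0.0107 0.0096
rod 0.09 [0.0005 0.0005] 0.0081 -0.0089 0.0104 0.0101
rod 0.1 [ 0.0007 -0.0006] 0.0075 -0.0087 0.0092 0.0088
tip s (array([ 7,  7, 12, 11,  8,  5,  3,  7,  0,  0,  0,  0,  0,  0,  0,  0]), array([0.098, 0.099, 0.1  , 0.101, 0.102, 0.103, 0.104, 0.105, 0.106,
       0.107, 0.108, 0.109, 0.11 , 0.111, 0.112, 0.113, 0.114]))
```

```bash
python3 -c "
from h import *
rel(rodp(.10,.0985,.0015),SYT);rel(rodp(.035,.0985,.0015),SYT)"
```

```text
shift [-0.1012  0.0014  0.    ] turn [0.001  0.0009 0.0006] rows 1.2 ee [ 0.5474 -0.1818  0.0984] rpy [3.140e+00 1.000e-03 1.647e+00] F [-0.4  1.  -0.4] op 0.0583 t 5.32
shift [-2.312e-01  1.300e-03  2.000e-04] turn [0.001  0.0009 0.0006] rows 2.8 ee [ 0.5474 -0.1818  0.0984] rpy [3.140e+00 1.000e-03 1.647e+00] F [-0.4  1.  -0.4] op 0.0583 t 5.32
```

```bash
python3 -m crank '[[[-0.01,0.0014,0],[0,0,0],0.4],[[-0.03,0.0014,0],[0,0,0],0.4],[[-0.05,0.0014,0],[0,0,0],0.4],[[-0.07,0.0014,0],[0,0,0],0.4],[[-0.09,0.0014,0],[0,0,0],0.4],[[-0.1,0.0014,0],[0,0,0],0.4],[[-0.1,0.0014,0],[0,0,0],0.4]]' 30; python3 - <<'E'
from h import *
from rig import *
for n in("side",):
    f=grab_frame(n); np.savez(f"pics/{n}4.npz",**f)
    cv2.imwrite("pics/side4c.png",cv2.resize(f["color"][110:220,280:400,::-1],None,fx=5,fy=5,interpolation=cv2.INTER_CUBIC))
rel(rodp(.035,.0985,.0015),SYT)
E
```

```text
clock: 5.9
ee_pos: [0.5515, -0.2341, 0.0986]
tcp_rot: [3.14, 0.003, 1.644]
wrist_force: [0.1, -0.0, -1.4]
opening: 0.0584
shift [-0.1288  0.0009  0.0002] turn [ 0.0009  0.001  -0.0007] rows 1.5 ee [ 0.5516 -0.2328  0.0985] rpy [3.140e+00 2.000e-03 1.645e+00] F [-0.2 -0.5 -0.6] op 0.0582 t 5.95
```

View pics/side4c.png

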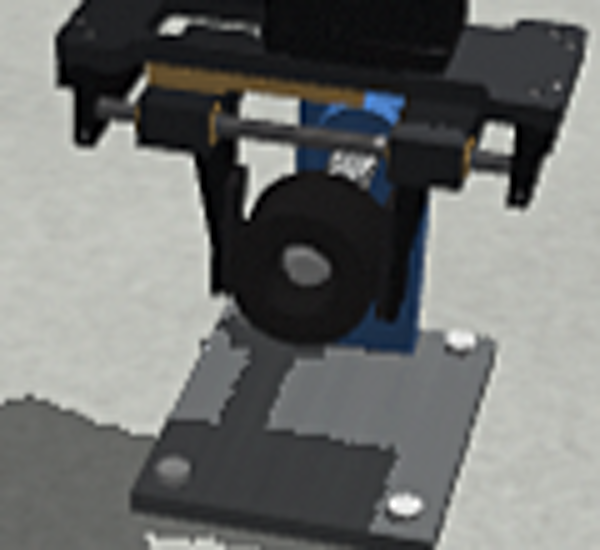

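The rod tip shows inside the bore at (307,265), roughly central, with no contact force. I'll keep sliding.

```bash
python3 -m crank '[[[-0.02,0.001,0],[0,0,0],0.4],[[-0.04,0.001,0],[0,0,0],0.4],[[-0.06,0.001,0],[0,0,0],0.4],[[-0.08,0.001,0],[0,0,0],0.4],[[-0.1,0.001,0],[0,0,0],0.4],[[-0.12,0.001,0],[0,0,0],0.4],[[-0.13,0.001,0],[0,0,0],0.4],[[-0.13,0.001,0],[0,0,0],0.4]]' 30; python3 - <<'E'
from h import *
rel(rodp(.019,.0985,.0015),SYT)
E
```

```text
clock: 6.62
ee_pos: [0.5565, -0.2997, 0.0986]
tcp_rot: [3.14, 0.003, 1.642]
wrist_force: [0.0, -0.6, -1.9]
opening: 0.0576
shift [-0.0266  0.0011  0.0004] turn [ 0.0009  0.0018 -0.0022] rows 0.3 ee [ 0.5565 -0.2997  0.0986] rpy [3.140e+00 3.000e-03 1.642e+00] F [ 0.  -0.6 -1.9] op 0.0576 t 6.62
```

```bash
python3 -m crank '[[[-0.008,0.001,0],[0,0,0],0.4],[[-0.016,0.001,0],[0,0,0],0.4],[[-0.022,0.001,0],[0,0,0],0.4],[[-0.026,0.001,0],[0,0,0],0.4],[[-0.028,0.001,0],[0,0,0],0.4],[[-0.028,0.001,0],[0,0,0],0.4]]' 30; python3 - <<'E'
from h import *
rel(rodp(.016,.0985,.0015),SYT)
E
```

```text
clock: 7.12
ee_pos: [0.558, -0.3133, 0.0986]
tcp_rot: [3.14, 0.002, 1.643]
wrist_force: [-0.6, 0.4, -0.1]
opening: 0.0583
shift [-0.0053 -0.      0.0003] turn [ 0.0008  0.0014 -0.0019] rows 0.1 ee [ 0.558  -0.3133  0.0986] rpy [3.140e+00 2.000e-03 1.643e+00] F [-0.6  0.4 -0.1] op 0.0583 t 7.12
```

```bash
python3 -m crank '[[[-0.003,0,0],[0,0,0],0.4],[[-0.006,0,0],[0,0,0],0.4],[[-0.006,0,0],[0,0,0],0.4]]' 30;  python3 -m crank '[[[-0.003,0,0],[0,0,0],0.4],[[-0.006,0,0],[0,0,0],0.4],[[-0.006,0,0],[0,0,0],0.4]]' 30
```

```text
clock: 7.37
ee_pos: [0.5581, -0.3133, 0.0984]
tcp_rot: [-3.141, -0.003, 1.645]
wrist_force: [-1.6, 5.8, 3.1]
opening: 0.0581
clock: 7.62
ee_pos: [0.5581, -0.3133, 0.0982]
tcp_rot: [-3.14, -0.009, 1.646]
wrist_force: [-3.3, 7.5, 3.6]
opening: 0.058
```

Contact: 7.5 N along the rod with the TCP stopped at y=-0.3133. Release, then retreat upward.

```bash
python3 -m crank '[[[0,0,0],[0,0,0],0.4],[[0,0,0],[0,0,0],1],[[0,0,0],[0,0,0],1],[[0,0,0],[0,0,0],1],[[0,0,0],[0,0,0],1],[[0,0,0],[0,0,0],1],[[0,0,-0.02],[0,0,0],1],[[0,0,-0.06],[0,0,0],1],[[0,0,-0.12],[0,0,0],1],[[0,0,-0.18],[0,0,0],1],[[0,0,-0.24],[0,0,0],1],[[0,0,-0.24],[0,0,0],1]]' ; python3 -c "
from h import *
rel([.4915,.0818,.2],1.738)"
```

```text
clock: 8.62
ee_pos: [0.5613, -0.3171, 0.2258]
tcp_rot: [3.133, -0.002, 1.646]
wrist_force: [0.6, -0.5, 0.3]
opening: 0.0869
shift [ 0.8059 -0.0798  0.0527] turn [ 0.0057 -0.0011 -0.0587] rows 9.7 ee [ 0.5613 -0.3171  0.2258] rpy [ 3.133e+00 -2.000e-03  1.646e+00] F [ 0.6 -0.5  0.3] op 0.0869 t 8.62
```

```bash
python3 -m crank '[[[0.06,-0.006,0],[0,0,0],1],[[0.14,-0.014,0.01],[0,0,-0.01],1],[[0.22,-0.022,0.02],[0,0,-0.02],1],[[0.3,-0.03,0.02],[0,0,-0.03],1],[[0.38,-0.038,0.03],[0,0,-0.04],1],[[0.46,-0.046,0.03],[0.005,0,-0.05],1],[[0.54,-0.054,0.04],[0.005,0,-0.058],1],[[0.62,-0.062,0.04],[0.005,0,-0.058],1],[[0.7,-0.07,0.05],[0.005,0,-0.058],1],[[0.76,-0.076,0.05],[0.005,0,-0.058],1],[[0.8,-0.08,0.052],[0.005,0,-0.058],1],[[0.806,-0.08,0.052],[0.005,0,-0.058],1]]' ; python3 - <<'E'
from h import *
from rig import *
f=grab_frame("side"); np.savez(f"pics/side5.npz",**f)
cv2.imwrite("pics/side5c.png",cv2.resize(f["color"][110:240,260:420,::-1],None,fx=4.5,fy=4.5,interpolation=cv2.INTER_CUBIC))
f=grab_frame("top"); cv2.imwrite("pics/top5c.png",cv2.resize(f["color"][150:270,340:500,::-1],None,fx=5,fy=5,interpolation=cv2.INTER_CUBIC))
np.savez(f"pics/top5.npz",**f)
f=grab_frame("wrist");cv2.imwrite("pics/w5.png",f["color"][:,:,::-1]);W=world(f)
for n,(a,b) in dict(all=(0,330)).items():
    P=W[a:b,270:375].reshape(-1,3);P=P[(P[:,2]>.06)&(P[:,2]<.08)]
    for lo,hi in((.19,.27),(.05,.12)):
        Q=P[(P[:,1]>lo)&(P[:,1]<hi)]
        if len(Q):print(cv2.minAreaRect(Q[:,:2].astype(np.float32)))
rel([.4915,.0818,.02],1.738)
E
```

```text
clock: 9.62
ee_pos: [0.4904, 0.0866, 0.2004]
tcp_rot: [3.141, -0.004, 1.744]
wrist_force: [0.4, -0.1, -0.4]
opening: 0.0872
((0.4677494168281555, 0.22871510684490204), (0.045051541179418564, 0.04601219668984413), 9.627325057983398)
((0.4923362731933594, 0.08213791251182556), (0.0430520623922348, 0.032402269542217255), 9.939790725708008)
shift [ 0.0015 -0.0007  0.3613] turn [ 0.0011 -0.0007 -0.0011] rows 4.3 ee [0.4917 0.0809 0.2007] rpy [ 3.140e+00 -1.000e-03  1.736e+00] F [-0.2 -0.6  0.8] op 0.0872 t 9.77
```

View pics/side5c.png

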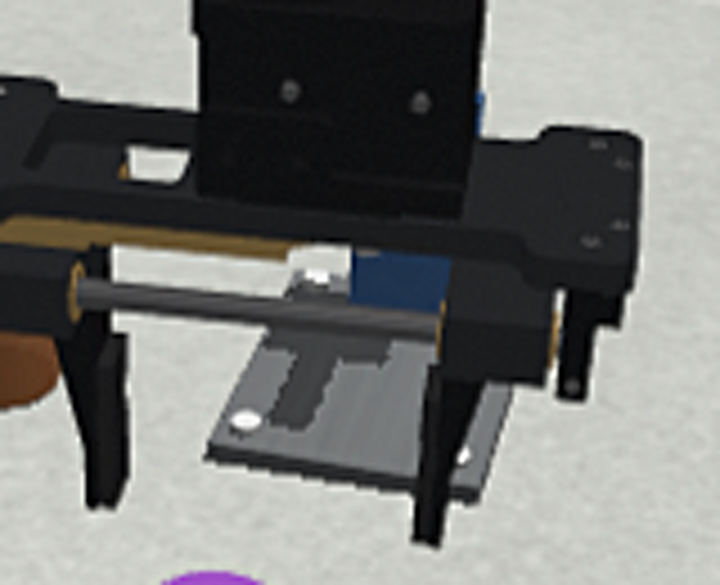

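View pics/top5c.png

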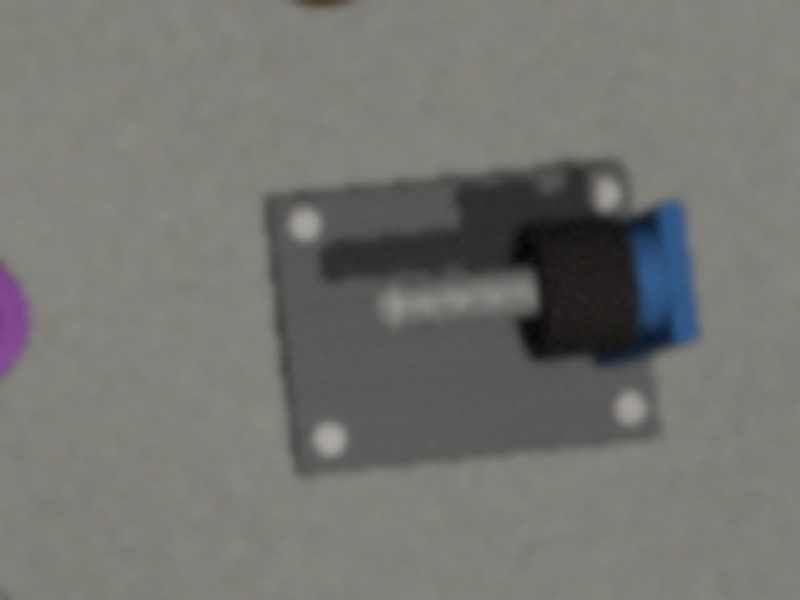

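View pics/w5.png

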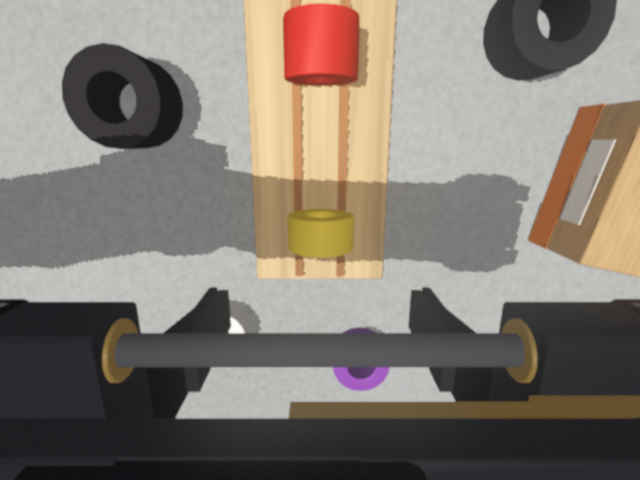

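In the top crop the bushing at (580,290) lies flush against the blue collar at (645,280). In the wrist view the spacer is at (320,233), still in place. Descending to grip it.

```bash
python3 -m crank '[[[0.002,0,0.1],[0,0,0],1],[[0.002,0,0.18],[0,0,0],1],[[0.002,0,0.25],[0,0,0],1],[[0.002,0,0.3],[0,0,0],1],[[0.002,0,0.34],[0,0,0],1],[[0.002,0,0.361],[0,0,0],1],[[0.002,0,0.361],[0,0,0],1],[[0.002,0,0.361],[0,0,0],0.5],[[0.002,0,0.361],[0,0,0],0.5],[[0.002,0,0.361],[0,0,0],0.5],[[0.002,0,0.361],[0,0,0],0.4],[[0.002,0,0.361],[0,0,0],0.4]]' 30
python3 -m crank '[[[0,0,0],[0,0,0],0.4],[[0,0,0],[0,0,0],0.4],[[0,0,0],[0,0,0],0.4]]' 30
```

```text
clock: 10.77
ee_pos: [0.4924, 0.0824, 0.0211]
tcp_rot: [3.138, -0.001, 1.736]
wrist_force: [-0.7, 0.1, 0.3]
opening: 0.0613
clock: 11.02
ee_pos: [0.4924, 0.0825, 0.0213]
tcp_rot: [3.138, -0.002, 1.737]
wrist_force: [0.3, 0.3, -0.4]
opening: 0.0582
```

```bash
python3 -m crank '[[[0,0,0],[0,0,0],0.4],[[0,0,-0.04],[0,0,0],0.4],[[0,0,-0.1],[0,0,0],0.4],[[0,0,-0.18],[0,0,0],0.4],[[0,0,-0.26],[0,0,0],0.4],[[0,0,-0.33],[0,0,0],0.4],[[0,0,-0.34],[0,0,0],0.4],[[0,0,-0.34],[0,0,0],0.4]]' 30; python3 - <<'E'
from h import *
rel(rodp(.15,.19,.0015),SYT)
E
```

```text
clock: 11.68
ee_pos: [0.4933, 0.0825, 0.1936]
tcp_rot: [3.132, -0.003, 1.737]
wrist_force: [0.1, 0.2, -1.3]
opening: 0.0585
shift [-0.5405  0.0206  0.0057] turn [ 0.0058 -0.0022  0.058 ] rows 6.5 ee [0.4933 0.0825 0.1936] rpy [ 3.132e+00 -3.000e-03  1.737e+00] F [ 0.1  0.2 -1.3] op 0.0585 t 11.68
```

```bash
python3 -m crank '[[[-0.04,0.001,0],[0,0,0.005],0.4],[[-0.1,0.003,0],[0,0,0.01],0.4],[[-0.17,0.006,0],[0,0,0.02],0.4],[[-0.25,0.009,0],[0,0,0.03],0.4],[[-0.33,0.012,0],[0.005,0,0.04],0.4],[[-0.41,0.015,0],[0.005,0,0.05],0.4],[[-0.48,0.018,0.003],[0.005,-0.002,0.058],0.4],[[-0.52,0.02,0.005],[0.005,-0.002,0.058],0.4],[[-0.54,0.02,0.005],[0.005,-0.002,0.058],0.4],[[-0.54,0.02,0.005],[0.005,-0.002,0.058],0.4],[[-0.54,0.02,0.005],[0.005,-0.002,0.058],0.4]]' 30; python3 - <<'E'
from h import *
rel(rodp(.15,.0985,.0015),SYT)
E
```

```text
clock: 12.6
ee_pos: [0.547, -0.1808, 0.1888]
tcp_rot: [-3.14, -0.002, 1.646]
wrist_force: [0.3, 1.3, -1.2]
opening: 0.058
shift [-0.0035  0.0025  0.1807] turn [-0.001  -0.0013  0.0002] rows 2.2 ee [ 0.547  -0.1808  0.1888] rpy [-3.140e+00 -2.000e-03  1.646e+00] F [ 0.3  1.3 -1.2] op 0.058 t 12.6
```

```bash
python3 -m crank '[[[-0.003,0.0025,0.06],[0,0,0],0.4],[[-0.003,0.0025,0.12],[0,0,0],0.4],[[-0.003,0.0025,0.16],[0,0,0],0.4],[[-0.003,0.0025,0.18],[0,0,0],0.4],[[-0.003,0.0025,0.18],[0,0,0],0.4],[[-0.003,0.0025,0.18],[0,0,0],0.4]]' 30; python3 - <<'E'
from h import *
from rig import *
f=grab_frame("side"); np.savez(f"pics/side6.npz",**f)
cv2.imwrite("pics/side6c.png",cv2.resize(f["color"][110:220,280:400,::-1],None,fx=5,fy=5,interpolation=cv2.INTER_CUBIC))
W=world(f);u=np.array([-np.sin(SY),np.cos(SY),0]);n=np.array([np.cos(SY),np.sin(SY),0])
D=W-np.array([*ROOT,.115]);s=D@u;a=D@n;h=D[...,2]
F=masks(f)["yellow"]&(abs(a)<.05)&(abs(h)<.05)&(s>.163)
H=cv2.convexHull((np.stack([a[F],h[F]],1)*1e5).astype(np.int32))[:,0]/1e5
A=np.c_[2*H,np.ones(len(H))];x=np.linalg.lstsq(A,(H**2).sum(1),rcond=None)[0];print("fit",x[:2],np.sqrt(x[2]+x[0]**2+x[1]**2),F.sum(),a[F].min(),a[F].max(),h[F].min(),h[F].max(),"s",np.median(s[F]))
rel(rodp(.10,.0985,.0015),SYT);rel(rodp(.072,.0985,.0015),SYT)
E
```

```text
clock: 13.1
ee_pos: [0.5485, -0.1807, 0.099]
tcp_rot: [-3.14, -0.003, 1.648]
wrist_force: [0.2, -0.5, -0.4]
opening: 0.058
fit [0.00143847 0.00150155] 0.02929014509730568 513 -0.028593635374216962 0.029687612406774484 -0.027452440386590296 0.03119580935492093 s 0.16683204645181465
shift [-0.1017 -0.0021  0.0025] turn [ 0.0001 -0.0012  0.001 ] rows 1.2 ee [ 0.5491 -0.1814  0.0998] rpy [ 3.142e+00 -2.000e-03  1.647e+00] F [-0.3  0.5 -0.1] op 0.0581 t 13.15
shift [-0.1577 -0.0022  0.0024] turn [ 0.0001 -0.0012  0.001 ] rows 1.9 ee [ 0.5491 -0.1814  0.0998] rpy [ 3.142e+00 -2.000e-03  1.647e+00] F [-0.3  0.5 -0.1] op 0.0581 t 13.15
```

View pics/side6c.png

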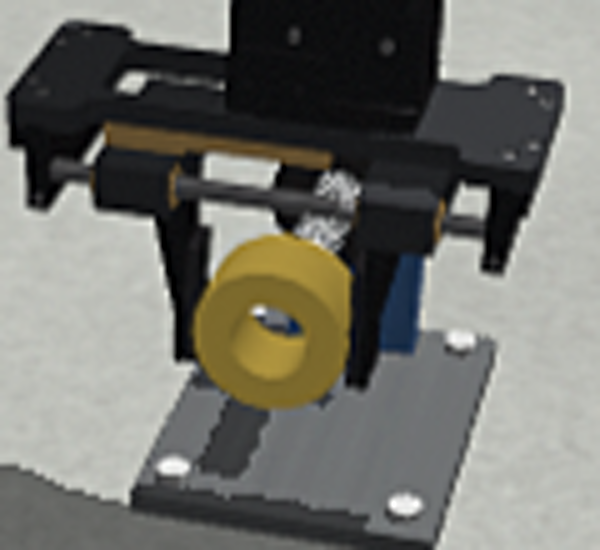

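The spacer is held level at (272,335) in the crop, with its bore centred on the rod to within about 2 mm. Sliding it on.

```bash
python3 -m crank '[[[-0.01,-0.0015,0.0025],[0,0,0],0.4],[[-0.03,-0.0015,0.0025],[0,0,0],0.4],[[-0.05,-0.0015,0.0025],[0,0,0],0.4],[[-0.07,-0.0015,0.0025],[0,0,0],0.4],[[-0.09,-0.0015,0.0025],[0,0,0],0.4],[[-0.11,-0.0015,0.0025],[0,0,0],0.4],[[-0.13,-0.0015,0.0025],[0,0,0],0.4],[[-0.15,-0.0015,0.0025],[0,0,0],0.4],[[-0.158,-0.0015,0.0025],[0,0,0],0.4],[[-0.158,-0.0015,0.0025],[0,0,0],0.4]]' 30; python3 - <<'E'
from h import *
rel(rodp(.0555,.0985,.0015),SYT)
E
```

```text
clock: 13.98
ee_pos: [0.5541, -0.2621, 0.0985]
tcp_rot: [3.142, -0.001, 1.645]
wrist_force: [0.7, 0.2, -1.3]
opening: 0.0578
shift [-0.029   0.0002 -0.0001] turn [ 0.     -0.0006 -0.0004] rows 0.3 ee [ 0.5541 -0.2621  0.0985] rpy [ 3.142e+00 -1.000e-03  1.645e+00] F [ 0.7  0.2 -1.3] op 0.0578 t 13.98
```

```bash
python3 -m crank '[[[-0.008,0,0],[0,0,0],0.4],[[-0.016,0,0],[0,0,0],0.4],[[-0.022,0,0],[0,0,0],0.4],[[-0.027,0,0],[0,0,0],0.4],[[-0.03,0,0],[0,0,0],0.4],[[-0.03,0,0],[0,0,0],0.4]]' 30; python3 - <<'E'
from h import *
rel(rodp(.0555,.0985,.0015),SYT)
E
python3 -m crank '[[[-0.003,0,0],[0,0,0],0.4],[[-0.006,0,0],[0,0,0],0.4],[[-0.006,0,0],[0,0,0],0.4]]' 30;
```

```text
clock: 14.48
ee_pos: [0.5552, -0.2764, 0.0984]
tcp_rot: [-3.141, -0.002, 1.645]
wrist_force: [-0.4, 1.4, -0.1]
opening: 0.058
shift [-0.0002  0.     -0.0002] turn [-0.0001 -0.0014 -0.0002] rows 0.0 ee [ 0.5552 -0.2764  0.0984] rpy [-3.141e+00 -2.000e-03  1.645e+00] F [-0.4  1.4 -0.1] op 0.058 t 14.48
clock: 14.73
ee_pos: [0.5552, -0.2764, 0.0981]
tcp_rot: [-3.14, -0.007, 1.647]
wrist_force: [-2.2, 7.1, 2.4]
opening: 0.0582
```

Contact at 7 N, with the TCP 37 mm further out than for the bushing (36 expected). Press a little more, then release.

```bash
python3 -m crank '[[[-0.005,0,0],[0,0,0],0.4],[[-0.005,0,0],[0,0,0],0.4],[[-0.005,0,0],[0,0,0],0.4]]' 30; python3 -m crank '[[[0.004,0,0],[0,0,0],1],[[0.004,0,0],[0,0,0],1],[[0.004,0,0],[0,0,0],1],[[0.004,0,0],[0,0,0],1],[[0,0,0],[0,0,0],1],[[0,0,-0.02],[0,0,0],1],[[0,0,-0.06],[0,0,0],1],[[0,0,-0.12],[0,0,0],1],[[0,0,-0.18],[0,0,0],1],[[0,0,-0.24],[0,0,0],1],[[0,0,-0.24],[0,0,0],1]]' ; python3 -c "
from h import *
rel([.4677,.2285,.2],1.738)"
```

```text
clock: 14.98
ee_pos: [0.5553, -0.2762, 0.0979]
tcp_rot: [-3.139, -0.012, 1.648]
wrist_force: [-2.3, 5.3, 1.3]
opening: 0.0582
clock: 15.9
ee_pos: [0.5587, -0.2806, 0.2253]
tcp_rot: [3.134, -0.006, 1.647]
wrist_force: [0.8, -0.5, -0.1]
opening: 0.0871
shift [ 1.0287 -0.1043  0.0557] turn [ 0.0052 -0.0035 -0.0579] rows 12.4 ee [ 0.5587 -0.2806  0.2253] rpy [ 3.134 -0.006  1.647] F [ 0.8 -0.5 -0.1] op 0.0871 t 15.9
```

```bash
python3 -m crank '[[[0.06,-0.006,0],[0,0,0],1],[[0.14,-0.014,0],[0,0,-0.01],1],[[0.22,-0.022,0],[0,0,-0.02],1],[[0.3,-0.03,0.01],[0,0,-0.03],1],[[0.38,-0.038,0.02],[0,0,-0.04],1],[[0.46,-0.046,0.03],[0.005,-0.003,-0.058],1],[[0.54,-0.054,0.03],[0.005,-0.003,-0.058],1],[[0.62,-0.062,0.03],[0.005,-0.003,-0.058],1],[[0.7,-0.07,0.04],[0.005,-0.003,-0.058],1],[[0.78,-0.08,0.05],[0.005,-0.003,-0.058],1],[[0.86,-0.09,0.05],[0.005,-0.003,-0.058],1],[[0.92,-0.1,0.05],[0.005,-0.003,-0.058],1]]' ; python3 - <<'E'
from h import *
from rig import *
f=grab_frame("top"); cv2.imwrite("pics/top7c.png",cv2.resize(f["color"][150:270,340:500,::-1],None,fx=5,fy=5,interpolation=cv2.INTER_CUBIC))
f=grab_frame("side"); cv2.imwrite("pics/side7c.png",cv2.resize(f["color"][110:240,260:420,::-1],None,fx=4.5,fy=4.5,interpolation=cv2.INTER_CUBIC))
rel([.4677,.2285,.2],1.738)
E
```

```text
clock: 16.9
ee_pos: [0.473, 0.1777, 0.2028]
tcp_rot: [3.141, -0.002, 1.741]
wrist_force: [1.1, 0.3, -0.0]
opening: 0.0871
shift [0.0962 0.0076 0.0057] turn [ 0.0004 -0.0019  0.0063] rows 1.2 ee [0.4724 0.1805 0.2027] rpy [ 3.141e+00 -3.000e-03  1.748e+00] F [ 0.3 -1.  -0.2] op 0.0869 t 17.0
```

View pics/top7c.png

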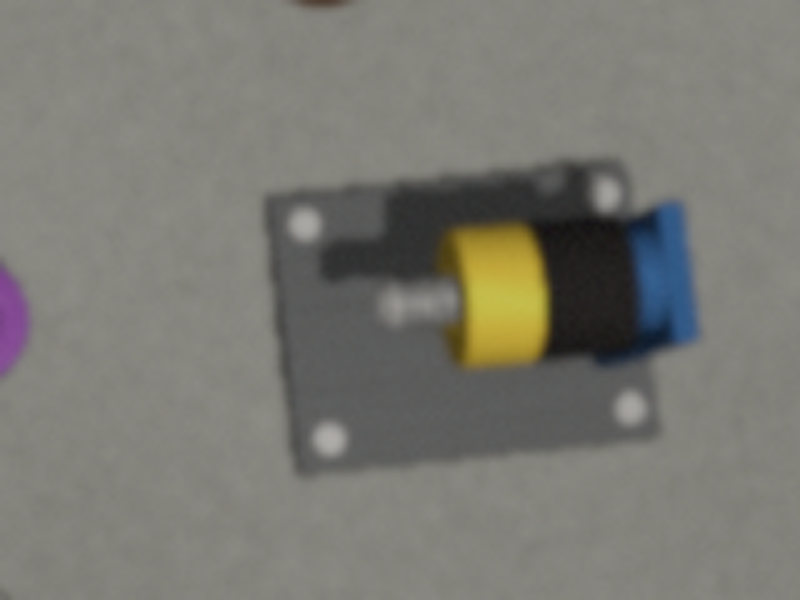

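View pics/side7c.png

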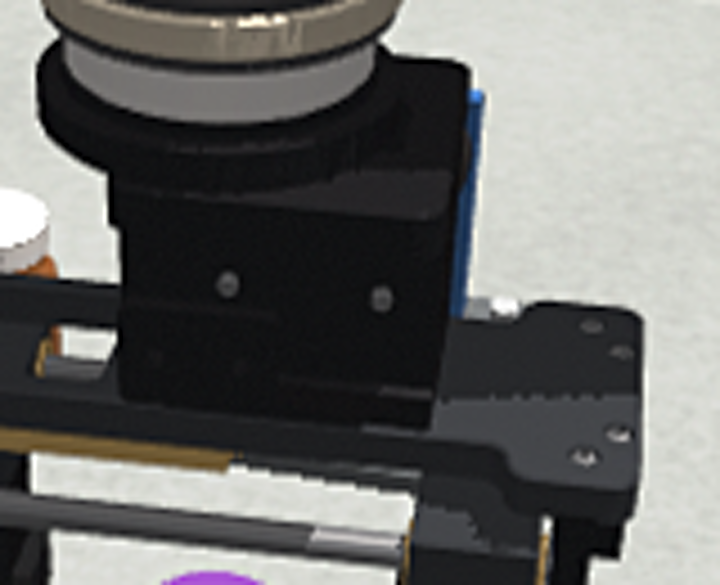

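The top crop shows yellow (495,295) tight against black (590,290), which is tight against the collar, with a free rod end at (385–450,303). The gripper blocks the side view. Now the cap.

```bash
python3 -m crank '[[[0.04,0.004,0],[0,0,0.003],1],[[0.08,0.007,0],[0,0,0.006],1],[[0.096,0.0076,0.005],[0,0,0.006],1],[[0.096,0.0076,0.005],[0,0,0.006],1],[[0.096,0.0076,0.005],[0,0,0.006],1],[[0.096,0.0076,0.005],[0,0,0.006],1]]' ; python3 - <<'E'
from h import *
from rig import *
f=grab_frame("wrist");W=world(f)
P=W[0:330,250:390][masks(f)["red"][0:330,250:390]];P=P[(P[:,2]>.06)&(P[:,2]<.08)]
print(cv2.minAreaRect(P[:,:2].astype(np.float32)))
rel([.4678,.2285,.0205],1.738)
E
```

```text
clock: 17.5
ee_pos: [0.4682, 0.2263, 0.2003]
tcp_rot: [3.141, -0.002, 1.736]
wrist_force: [0.2, -0.4, -0.5]
opening: 0.0873
((0.46744468808174133, 0.22842638194561005), (0.0435282401740551, 0.04199846088886261), 11.139070510864258)
shift [ 3.300e-03 -3.000e-04  3.598e-01] turn [ 0.0003 -0.0014 -0.0014] rows 4.3 ee [0.4682 0.2265 0.2004] rpy [ 3.141e+00 -2.000e-03  1.736e+00] F [-0.2  0.3 -0.1] op 0.0871 t 17.55
```

```bash
python3 -m crank '[[[0.003,0,0.1],[0,0,0],1],[[0.003,0,0.18],[0,0,0],1],[[0.003,0,0.25],[0,0,0],1],[[0.003,0,0.3],[0,0,0],1],[[0.003,0,0.34],[0,0,0],1],[[0.003,0,0.36],[0,0,0],1],[[0.003,0,0.36],[0,0,0],1],[[0.003,0,0.36],[0,0,0],0.5],[[0.003,0,0.36],[0,0,0],0.5],[[0.003,0,0.36],[0,0,0],0.5],[[0.003,0,0.36],[0,0,0],0.4],[[0.003,0,0.36],[0,0,0],0.4]]' 30
python3 -m crank '[[[0,0,0],[0,0,0],0.4],[[0,0,0],[0,0,0],0.4],[[0,0,0],[0,0,0],0.4],[[0,0,0],[0,0,0],0.4]]' 30
python3 -m crank '[[[0,0,0],[0,0,0],0.4],[[0,0,-0.04],[0,0,0],0.4],[[0,0,-0.1],[0,0,0],0.4],[[0,0,-0.18],[0,0,0],0.4],[[0,0,-0.26],[0,0,0],0.4],[[0,0,-0.33],[0,0,0],0.4],[[0,0,-0.34],[0,0,0],0.4],[[0,0,-0.34],[0,0,0],0.4]]' 30; python3 - <<'E'
from h import *
rel(rodp(.175,.19,.0012),SYT)
E
```

```text
clock: 18.55
ee_pos: [0.4685, 0.2287, 0.0214]
tcp_rot: [3.139, -0.003, 1.736]
wrist_force: [-0.1, -1.2, -0.3]
opening: 0.0615
clock: 18.88
ee_pos: [0.4685, 0.2288, 0.0215]
tcp_rot: [3.139, -0.003, 1.736]
wrist_force: [-0.7, 0.2, 0.4]
opening: 0.0582
clock: 19.55
ee_pos: [0.4696, 0.2289, 0.1939]
tcp_rot: [3.134, -0.006, 1.736]
wrist_force: [0.6, -0.1, -0.8]
opening: 0.0582
shift [-0.7873  0.0236  0.0033] turn [ 0.0045 -0.004   0.0574] rows 9.4 ee [0.4696 0.2289 0.1939] rpy [ 3.134 -0.006  1.736] F [ 0.6 -0.1 -0.8] op 0.0582 t 19.55
```

```bash
python3 -m crank '[[[-0.05,0.001,0],[0,0,0.005],0.4],[[-0.12,0.003,0],[0,0,0.01],0.4],[[-0.2,0.006,0],[0,0,0.02],0.4],[[-0.28,0.009,0],[0,0,0.03],0.4],[[-0.36,0.012,0],[0.004,0,0.04],0.4],[[-0.44,0.015,0],[0.004,-0.004,0.05],0.4],[[-0.52,0.018,0],[0.004,-0.004,0.057],0.4],[[-0.6,0.02,0],[0.004,-0.004,0.057],0.4],[[-0.67,0.022,0],[0.004,-0.004,0.057],0.4],[[-0.73,0.023,0.003],[0.004,-0.004,0.057],0.4],[[-0.77,0.0235,0.003],[0.004,-0.004,0.057],0.4],[[-0.787,0.0236,0.003],[0.004,-0.004,0.057],0.4]]' 30; python3 -c "
from h import *
rel(rodp(.17,.0985,.0012),SYT)"
```

```text
clock: 20.55
ee_pos: [0.5443, -0.1611, 0.1878]
tcp_rot: [-3.138, 0.002, 1.641]
wrist_force: [0.1, 0.1, -1.6]
opening: 0.0582
shift [-0.0026  0.0046  0.1787] turn [-0.0023  0.001  -0.003 ] rows 2.1 ee [ 0.5443 -0.1611  0.1878] rpy [-3.138e+00  2.000e-03  1.641e+00] F [ 0.1  0.1 -1.6] op 0.0582 t 20.55
```

```bash
python3 -m crank '[[[-0.003,0.0046,0.06],[0,0,0],0.4],[[-0.003,0.0046,0.12],[0,0,0],0.4],[[-0.003,0.0046,0.16],[0,0,0],0.4],[[-0.003,0.0046,0.178],[0,0,-0.003],0.4],[[-0.003,0.0046,0.178],[0,0,-0.003],0.4],[[-0.003,0.0046,0.178],[0,0,-0.003],0.4]]' 30; python3 - <<'E'
from h import *
from rig import *
f=grab_frame("side")
cv2.imwrite("pics/side8c.png",cv2.resize(f["color"][110:220,280:400,::-1],None,fx=5,fy=5,interpolation=cv2.INTER_CUBIC))
W=world(f);u=np.array([-np.sin(SY),np.cos(SY),0]);n=np.array([np.cos(SY),np.sin(SY),0])
D=W-np.array([*ROOT,.115]);s=D@u;a=D@n;h=D[...,2]
F=masks(f)["red"]&(abs(a)<.05)&(abs(h)<.05)&(s>.18)
print("s max",np.percentile(s[F],95))
F&=s>np.percentile(s[F],95)-.008
H=cv2.convexHull((np.stack([a[F],h[F]],1)*1e5).astype(np.int32))[:,0]/1e5
A=np.c_[2*H,np.ones(len(H))];x=np.linalg.lstsq(A,(H**2).sum(1),rcond=None)[0];print("fit",x[:2],np.sqrt(x[2]+x[0]**2+x[1]**2),F.sum(),a[F].min(),a[F].max(),h[F].min(),h[F].max())
rel(rodp(.11,.0985,.0012),SYT)
E
```

```text
clock: 21.05
ee_pos: [0.5462, -0.162, 0.0984]
tcp_rot: [-3.137, 0.001, 1.647]
wrist_force: [-0.2, -0.4, -1.6]
opening: 0.0584
s max 0.19541758499881953
fit [0.00039734 0.00097647] 0.028908916605024388 450 -0.029261729506177944 0.02959655993572419 -0.027687815012818376 0.030014482234862846
shift [-0.12   -0.0013  0.0021] turn [-0.0017  0.0012  0.0004] rows 1.4 ee [ 0.547  -0.1623  0.0994] rpy [-3.139e+00  2.000e-03  1.646e+00] F [ 0.5  0.1 -0.8] op 0.0581 t 21.1
```

View pics/side8c.png

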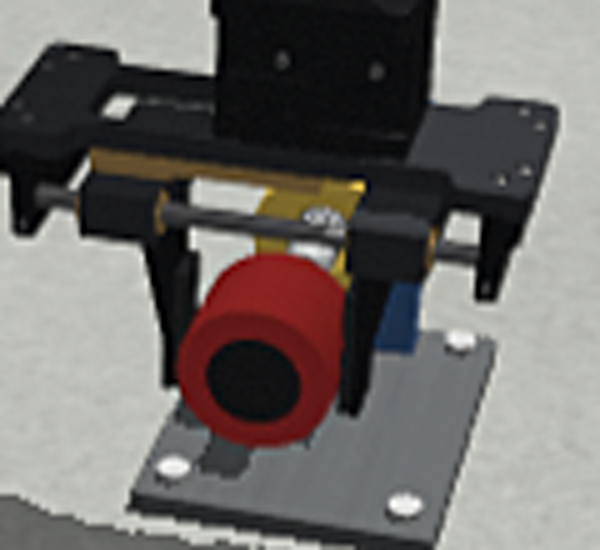

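The cap is held closed end out at (255,370) and is centred on the rod axis to within 1 mm. Pushing it on.

```bash
python3 -m crank '[[[-0.01,-0.0005,0.002],[0,0,0],0.4],[[-0.03,-0.0005,0.002],[0,0,0],0.4],[[-0.05,-0.0005,0.002],[0,0,0],0.4],[[-0.07,-0.0005,0.002],[0,0,0],0.4],[[-0.085,-0.0005,0.002],[0,0,0],0.4],[[-0.1,-0.0005,0.002],[0,0,0],0.4],[[-0.11,-0.0005,0.002],[0,0,0],0.4],[[-0.12,-0.0005,0.002],[0,0,0],0.4],[[-0.12,-0.0005,0.002],[0,0,0],0.4]]' 30; python3 - <<'E'
from h import *
rel(rodp(.095,.0985,.0012),SYT)
E
```

```text
clock: 21.85
ee_pos: [0.5511, -0.2237, 0.0986]
tcp_rot: [-3.139, 0.003, 1.645]
wrist_force: [0.2, 0.2, -1.5]
opening: 0.058
shift [-0.0271 -0.0003  0.0002] turn [-0.0016  0.0017 -0.0006] rows 0.3 ee [ 0.5511 -0.2237  0.0986] rpy [-3.139e+00  3.000e-03  1.645e+00] F [ 0.2  0.2 -1.5] op 0.058 t 21.85
```

```bash
python3 -m crank '[[[-0.008,0,0],[0,0,0],0.4],[[-0.016,0,0],[0,0,0],0.4],[[-0.022,0,0],[0,0,0],0.4],[[-0.026,0,0],[0,0,0],0.4],[[-0.028,0,0],[0,0,0],0.4],[[-0.028,0,0],[0,0,0],0.4]]' 30
python3 -m crank '[[[-0.003,0,0],[0,0,0],0.4],[[-0.006,0,0],[0,0,0],0.4],[[-0.006,0,0],[0,0,0],0.4]]' 30
python3 -m crank '[[[-0.004,0,0],[0,0,0],0.4],[[-0.006,0,0],[0,0,0],0.4],[[-0.006,0,0],[0,0,0],0.4]]' 30
```

```text
clock: 22.35
ee_pos: [0.5521, -0.2376, 0.0986]
tcp_rot: [-3.139, 0.002, 1.645]
wrist_force: [-0.5, 0.9, -1.0]
opening: 0.0582
clock: 22.6
ee_pos: [0.5523, -0.2382, 0.0985]
tcp_rot: [-3.138, -0.002, 1.646]
wrist_force: [-0.0, 4.2, 2.0]
opening: 0.0578
clock: 22.85
ee_pos: [0.5524, -0.2382, 0.0983]
tcp_rot: [-3.137, -0.007, 1.647]
wrist_force: [-1.4, 7.1, 1.7]
opening: 0.0579
```

The cap makes contact at 7 N, 38 mm out from the spacer's contact point (39 expected). Release and retreat.

```bash
python3 -m crank '[[[0.003,0,0],[0,0,0],1],[[0.003,0,0],[0,0,0],1],[[0.003,0,0],[0,0,0],1],[[0,0,0],[0,0,0],1],[[0,0,0],[0,0,0],1],[[0,0,-0.02],[0,0,0],1],[[0,0,-0.06],[0,0,0],1],[[0,0,-0.12],[0,0,0],1],[[0,0,-0.18],[0,0,0],1],[[0,0,-0.24],[0,0,0],1],[[0,0,-0.3],[0,0,0],1],[[0,0,-0.3],[0,0,0],1]]'
python3 -m crank '[[[0,-0.06,-0.02],[0,0,0],1],[[0,-0.14,-0.04],[0,0,0],1],[[0,-0.2,-0.06],[0,0,0],1],[[0,-0.24,-0.06],[0,0,0],1],[[0.08,-0.24,-0.06],[0,0,0],1],[[0.16,-0.24,-0.06],[0,0,0],1],[[0.24,-0.24,-0.06],[0,0,0],1],[[0.32,-0.24,-0.06],[0,0,0],1],[[0.4,-0.24,-0.06],[0,0,0],1],[[0.46,-0.24,-0.06],[0,0,0],1],[[0.5,-0.24,-0.06],[0,0,0],1],[[0.5,-0.24,-0.06],[0,0,0],1]]'
python3 - <<'E'
from h import *
from rig import *
for n in("side","top"):
    f=grab_frame(n); cv2.imwrite(f"pics/{n}9.png",f["color"][:,:,::-1]);np.savez(f"pics/{n}9.npz",**f)
    r=(slice(110,240),slice(260,420)) if n=="side" else (slice(150,270),slice(340,500))
    cv2.imwrite(f"pics/{n}9c.png",cv2.resize(f["color"][r][:,:,::-1],None,fx=4.5,fy=4.5,interpolation=cv2.INTER_CUBIC))
E
```

```text
clock: 23.85
ee_pos: [0.5562, -0.2416, 0.2557]
tcp_rot: [3.135, -0.002, 1.646]
wrist_force: [0.4, -0.6, -0.3]
opening: 0.0873
clock: 24.85
ee_pos: [0.417, 0.0028, 0.2857]
tcp_rot: [3.134, -0.003, 1.654]
wrist_force: [0.5, 0.7, 0.1]
opening: 0.087
```

View pics/side9.png

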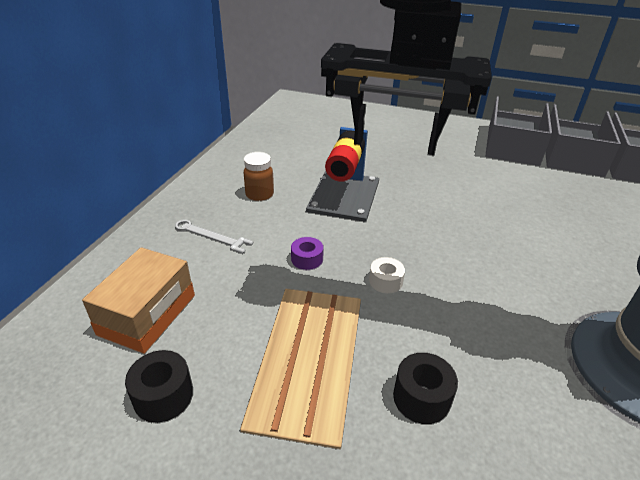

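View pics/top9c.png

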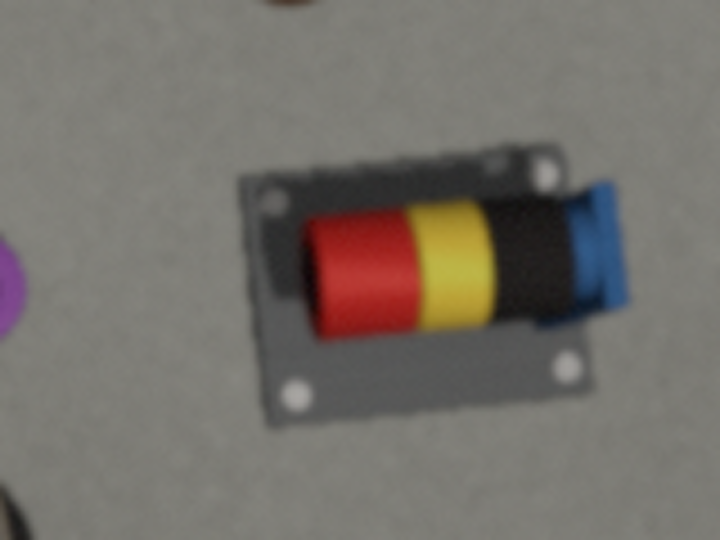

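View pics/top9.png

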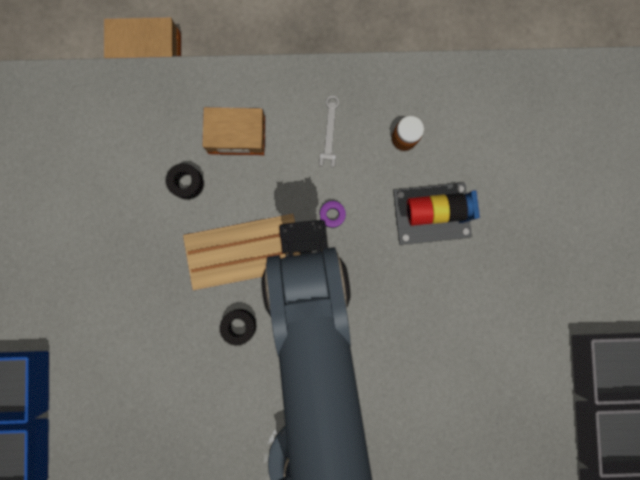

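The views show red (422,210), yellow (440,209) and black (459,208) stacked with no visible gaps. The carton, wrench and jar look unmoved. One last measurement of the stack ends.

```bash
python3 - <<'E'
from h import *
f=dict(np.load("pics/top9.npz"));W=world(f);m=masks(f)
u=np.array([-np.sin(SY),np.cos(SY),0]);n=np.array([np.cos(SY),np.sin(SY),0])
D=W-np.array([*ROOT,.115]);s=D@u;a=D@n;h=D[...,2]
for k in("red","yellow","black","blue"):
    F=m[k]&(abs(a)<.012)&(h>.01)&(h<.045)&(s<.15)&(s>-.03)
    print(k,F.sum(),np.percentile(s[F],[1,99]).round(4),np.median(h[F]).round(4))
a0=cv2.cvtColor(np.load("pics/top0.npz")["color"],cv2.COLOR_RGB2GRAY);a1=cv2.cvtColor(f["color"],cv2.COLOR_RGB2GRAY)
for nm,(x0,y0,x1,y1) in dict(carton=(195,98,272,162),wrench=(318,92,345,170),jar=(388,110,430,155)).items():
    d=cv2.absdiff(a0[y0:y1,x0:x1],a1[y0:y1,x0:x1]);print(nm,"mean diff",d.mean().round(2),"max",d.max())
E
```

```text
red 258 [0.074  0.1174] 0.0258
yellow 178 [0.0368 0.0694] 0.0253
black 193 [0.0016 0.0359] 0.0252
blue 96 [-0.0219 -0.0037] 0.0204
carton mean diff 3.37 max 7
wrench mean diff 3.6 max 6
jar mean diff 3.4 max 7
```

```bash
python3 -c "
from rig import *
s=state();print(s['clock'],s['wrist_force'].round(1));print(job_done())"
```

```text
24.95 [ 0.3 -0.6 -0.4]
the job is handed in; nothing more can be done
None
```

The stack is made up on the rod: bushing against the collar, then the spacer, then the cap. I handed the job in at 24.95 s with the gripper open and clear of everything.

- **Seating:** I pressed each part on until I felt contact at about 7 N. The stop positions were about 37 mm (bushing to spacer) and 38 mm (spacer to cap) apart, against 36 and 39 expected.
- **Final position:** The last top view shows no visible gaps. Measured from the collar, the bushing spans 2–36 mm, the spacer 37–69 and the cap 74–117. Nominal is 0–40, 40–72 and 72–118. The differences, up to about 4 mm, are mostly at the colour edges, which are coarse at about 2 mm per pixel. They rule out a large gap but not one of a millimetre or two.
- **Bystanders:** The carton, wrench and jar patches in the top view match the start, apart from a small even change in brightness.
- **Not seen:** I never had a clear side view of the joints. The gripper blocked it after the first two parts, and the cap hid them at the end.

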